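# Hang the orange cabinet key on the snap hook

## Task

Hang the orange cabinet key on the snap hook on the grey stand: bring its eye over the hook's upturned tip and push it down against the red sprung gate until it passes inside and the gate snaps shut behind it. Leave the key hanging by its eye in the hook, clear of the bench, and leave the blue and grey keys lying where they are.

Things in the scene. Friction and masses are not known exactly. Their poses are not given: they have to be found in the camera images.
- key_mid (a point): Orange plastic cabinet key, lying flat, about 70 g: a block handle 60 long (x) x 24 wide (y) x 18 high (z) mm, with a steel barrel (13 mm dia, 17 mm long) at its -x end and a closed eye at its +x end. This point is the handle's centre, 9 mm above the bench as it lies; x runs along the key towards the eye, z up.
- key_eye (a point): Centre of the orange key's eye, 53.5 mm from the handle's centre along the key's +x, same level, same axes. The eye is a rounded square of 8 mm round bar, 39 mm wide inside, 55 mm outside; the middle line of its outermost bar lies 23.5 mm beyond this point in +x.
- hook_tip (a point): Top of the upturned tip of the steel snap hook (9 mm bar) on a fixed grey stand, 194.5 mm above the bench. Axes: x from the tip towards the hook's shank and the stand's post, y across, z up; the hook lies in the x-z plane. Its mouth is on the tip's +x side: the tip's inner face is 4.5 mm and the shank's inner face 49.5 mm from this point in x.
- hook_bowl (a point): Lowest point of the hook's inside, where a hung eye rests: 22 mm in +x and 55 mm below the tip's top, 139.5 mm above the bench; axes as the tip. The stand's post (20 mm thick at most, 245 mm high) begins 56 mm behind this point in +x; its foot (110 mm wide, 10 mm high) begins below the tip and runs back 130 mm.
- gate (a joint): Red sprung gate, a 6 mm bar 50 mm long across the hook's mouth: hinged at the shank 50 mm in +x of the tip and 12 mm above it, sloping down to the tip's inner side, 15 mm below its top. Rad: 0 shut, up to 1.0 as pushed down and in; a light spring shuts it. A bar pushed straight down 18 mm in +x of the tip point has slipped past it 45 mm below the tip's top, against 2 to 4 N.
- blue_key: Blue key of the same shape, a bystander. Origin under its handle's centre, x towards its eye.
- grey_key: Grey key of the same shape, a bystander. Origin under its handle's centre, x towards its eye.
Things that resemble listed ones, but are neither listed nor needed, are in the scene too. There is more than one size of the part that bears key_mid; the job needs the largest. Several things look just like the part that bears hook_tip: the one meant starts farthest to the robot's right.

How it is judged (in metres and radians):
On the way:
1. the orange key's eye pushes the gate inwards (value of joint gate above 0.25 rad and contact force between key and gate above 0.2 N), for 0.02 s.
At the end, for the whole second after the job is handed in: The orange key hangs by its eye in the hook: the eye's centre within 40 mm of the bowl and below it, the handle's centre at least 30 mm below the bowl and 45 mm above the bench and the gate shut (under 0.1 rad). It may still swing a little (value of joint gate below 0.1 rad and distance between key_eye and hook_bowl below 0.04 m and z of key_eye in the frame of hook_bowl below -0.003 m and z of key_mid in the frame of hook_bowl below -0.03 m and height (world z) of key_mid above 0.045 m); the robot touches nothing.
It fails at once if the blue or the grey key is moved by more than 30 mm (distance of any of blue_key, grey_key from where it was at the start of the episode above 0.03 m).
It also fails if it takes over 45 s, if anything falls off the work surface, if the arm or the gripper's body presses on something with over 40 N, if the wrist force passes 120 N, or if a joint passes its speed limit or range.

## Robot

A 7-joint arm with a two-finger parallel gripper is mounted at the origin on the work surface. World frame = base frame: x ahead of the robot, y to its left, z up, the work surface at z = 0. Lengths are in m, angles in degrees, forces in N, time in s.
With the tool pointing down it reaches from about 0.35 to 0.9 m from the base axis. Payload 7.2 kg.
Tool frame: the origin (TCP) lies between the finger pads; the fingertips stand 8 mm ahead of it and the grasp point (between the pads) lies 11 mm behind it (env.nose_length is the distance from the TCP to the fingertips, in m); z points along the fingers, y is the direction in which the jaws open and shut (so a half turn about z gives the same grasp; the last joint's range is limited). The gripper opens to 85 mm and grips with 20 to 120 N. Pads are 22 mm wide; open, the fingers measure 114 mm over their backs; the gripper's body (76 mm by 85 mm) begins 54 mm behind the grasp point. The pads swing forward as they close: fully open they stand 13 mm farther back than shut.
Start: joints at [59.805, 23.554, -0.728, 91.456, 0.321, 64.991, -4.71], TCP at [0.277, -0.56, 0.239] pointing down, gripper open.
Joint ranges: [-169.25, 169.25], [-16.82, 113.86], [-84.01, 82.57], [7.8, 145.47], [-59.2, 239.2], [7.22, 106.19], [-163.78, 163.78]. Speed limits (degrees/s): [136.94, 136.94, 172.46, 172.46, 180, 180, 180].

## Interface

Orientations are given as [roll, pitch, yaw] about the fixed x, y, z axes, in that order (R = Rz(yaw) Ry(pitch) Rx(roll)).
In Python, from workcell import env, claw, planner, get_obs, snapshot, order gives the robot as it stands. Calls block until the motion is done:
- env.goto(position, orientation): joint-space move of the TCP to a pose.
- env.line_to(position, orientation=None, rate=0.15): straight line of the TCP; orientation=None keeps the orientation; rate is the mean speed in m/s.
- env.goto_joints(angles): joint-space move.
- claw.grip(opening): finger opening in m; the grip force is fixed at half the most; returns when the fingers have stopped.
- env.pause(seconds).
- planner.ik(position, orientation): joint angles nearest the present ones, or None.
- get_obs(): the state.
- snapshot(name): name is "side" or "top" or "wrist"; returns a dict with "image" (384x512x3 uint8, blue, green, red), "z_map" (384x512 float32, m along the optical axis (not along the pixel's ray), 0 where there is no reading), "fx", "fy", "cx", "cy" (pixels), "dist" ([k1, k2, p1, p2, k3] as OpenCV has them; the pictures are not rectified), "extrinsics" (4x4, takes a point from camera to world coordinates); the wrist camera has in their place "tool_from_camera" (4x4, takes a point from camera to tool coordinates, whose origin is the TCP and whose axes are the flange's). Camera axes: x right, y down, z forward; pixel columns grow to the right and rows downward; lengths in m; the calibration is good to about 2 mm. A picture is of the moment at which its call begins: read the wrist's pose just before it.
A pose or a line that the arm cannot do raises env.MotionError and nothing moves.
- order.close_job(): hands the job in, once; it reports no verdict.
The state is a dict: "time": time; "joints": joint angles; "qd": joint speeds; "joint_efforts": joint torques, N m; "tcp_pos": TCP position; "orientation": TCP orientation; "wrist_force": force on the tool from outside, world axes, zero at the start; "torque": the same for the moment, N m; "gripper_width": finger opening in m.
Only numpy, scipy, OpenCV 4.12 (cv2) and the standard library are available. Lean on these libraries where they do the work, as an engineer would, in place of code of your own. Each camera call takes 0.05 s, during which the arm holds its last target.

## Working session

There is one attempt and no reset: what is moved stays moved. The work goes in short steps, each a Python script; the robot and the scene stay as the last script left them, time stands still between calls to the robot, and variables do not carry over. Pictures are saved under pics/ and viewed, and the job is handed in when it is done.

```bash
ls; mkdir -p pics; cat > h.py <<'E'
import numpy as np, cv2
from workcell import env, claw, planner, get_obs, snapshot, order
def snap(n,tag):
    o=get_obs(); s=snapshot(n); cv2.imwrite(f'pics/{tag}.png',s['image'])
    d={k:np.asarray(v) for k,v in s.items()}; d['tcp']=np.array(o['tcp_pos']); d['rpy']=np.array(o['orientation'])
    np.savez(f'pics/{tag}.npz',**d); return d
def load(tag): return dict(np.load(f'pics/{tag}.npz'))
from scipy.spatial.transform import Rotation as Rn
def T(d):
    if 'extrinsics' in d: return d['extrinsics']
    M=np.eye(4); M[:3,:3]=Rn.from_euler('xyz',d['rpy'],degrees=True).as_matrix(); M[:3,3]=d['tcp']
    return M@d['tool_from_camera']
def K(d): return np.array([[d['fx'],0,d['cx']],[0,d['fy'],d['cy']],[0,0,1.]],float)
def cloud(d):
    h,w=d['z_map'].shape; v,u=np.mgrid[:h,:w]
    p=np.stack([u,v],-1).reshape(-1,1,2).astype(np.float64)
    n=cv2.undistortPoints(p,K(d),d['dist'].astype(float)).reshape(h,w,2)
    z=d['z_map'][...,None]; P=np.concatenate([n*z,z],-1)
    M=T(d); return P@M[:3,:3].T+M[:3,3]
def ray(d,u,v):
    n=cv2.undistortPoints(np.array([[[u,v]]],float),K(d),d['dist'].astype(float)).ravel()
    M=T(d); return M[:3,3], M[:3,:3]@np.array([n[0],n[1],1.])
def proj(d,P):
    M=np.linalg.inv(T(d)); P=np.atleast_2d(P).astype(float)
    return cv2.projectPoints(P,cv2.Rodrigues(M[:3,:3])[0],M[:3,3],K(d),d['dist'].astype(float))[0].reshape(-1,2)
def tri(obs):
    A=np.zeros((3,3));b=np.zeros(3)
    for d,u,v in obs:
        c,r=ray(d,u,v); r=r/np.linalg.norm(r); Q=np.eye(3)-np.outer(r,r); A+=Q;b+=Q@c
    return np.linalg.solve(A,b)
E
python3 - <<'E'
from h import *
print(get_obs()['time'])
for n in ['side','top','wrist']:
    d=snap(n,n+'0'); print(n,T(d).round(3).tolist(),d['fx'])
E
```

```text
pics
0.0
side [[-0.999, -0.02, 0.036, 0.467], [-0.04, 0.718, -0.695, 0.847], [-0.011, -0.696, -0.718, 1.045], [0.0, 0.0, 0.0, 1.0]] 401.8109140662859
top [[-0.008, -0.995, 0.095, 0.402], [-1.0, 0.009, 0.019, -0.065], [-0.02, -0.095, -0.995, 1.388], [0.0, 0.0, 0.0, 1.0]] 482.57953504710514
wrist [[0.443, -0.854, -0.272, 0.347], [-0.897, -0.422, -0.133, -0.525], [-0.001, 0.303, -0.953, 0.372], [0.0, 0.0, 0.0, 1.0]] 302.0627853381682
```

View pics/side0.png

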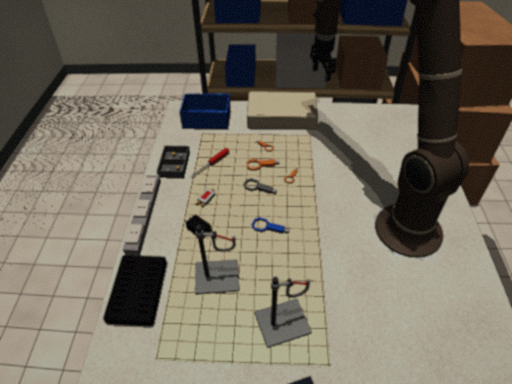

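View pics/top0.png

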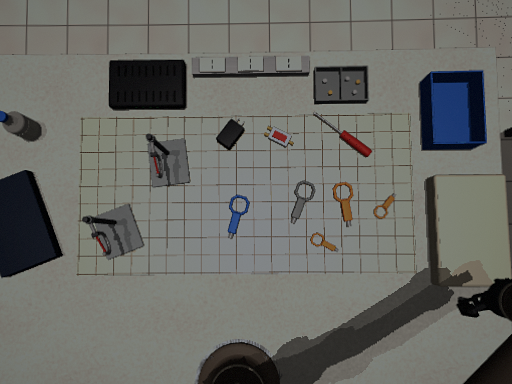

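View pics/wrist0.png

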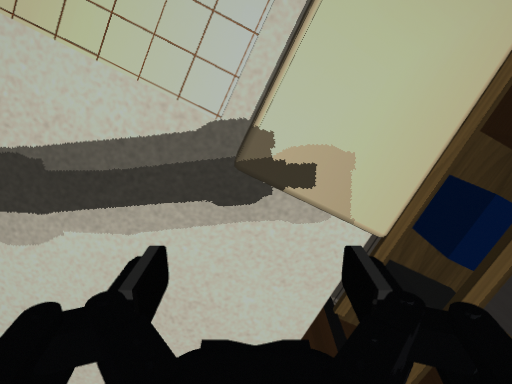

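The orange candidates in the top view are (343,200), (385,205) and (322,241). The one at (343,200) looks largest. The two stands are at (168,160) and (115,230). The robot's right is image right, so the one at (168,160) fits. I'll confirm both with enlarged crops.

```bash
python3 - <<'E'
from h import *
im=load('top0')['image']
a=cv2.resize(im[170:260,290:410],None,fx=4,fy=4,interpolation=cv2.INTER_CUBIC)
b=cv2.resize(im[125:265,75:195],None,fx=3,fy=3,interpolation=cv2.INTER_CUBIC)
c=np.zeros((425,480+360,3),np.uint8); c[:360,:480]=a; c[:420,480:]=b
cv2.imwrite('pics/crop1.png',cv2.resize(c,(790,400)))
d=load('top0');C=cloud(d)
hsv=cv2.cvtColor(im,cv2.COLOR_BGR2HSV)
m=cv2.inRange(hsv,(5,120,80),(22,255,255))
n,l,s,ce=cv2.connectedComponentsWithStats(m)
for i in range(1,n):
    if s[i,4]>30:
        P=C[l==i]; print(s[i],ce[i].round(1),np.median(P,0).round(3)); 
        Q=P[:,:2]-P[:,:2].mean(0);w,v=np.linalg.eigh(Q.T@Q); t=Q@v[:,1]; print('len',np.ptp(t).round(3),'wid',np.ptp(Q@v[:,0]).round(3),v[:,1].round(3), np.percentile(P[:,2],[5,50,95]).round(3))
E
```

```text
[333 182  20  39 293] [344.6 201.7] [ 0.498 -0.308  0.017]
len 0.137 wid 0.271 [-0.998 -0.069] [0.01  0.017 0.023]
[374 196  20  23 132] [384.4 206.1] [ 0.489 -0.42   0.012]
len 0.072 wid 0.036 [-0.773  0.634] [0.003 0.012 0.017]
[311 233  25  18 125] [323.4 242.7] [ 0.381 -0.245  0.011]
len 0.208 wid 0.064 [0.334 0.943] [0.005 0.011 0.017]
```

View pics/crop1.png

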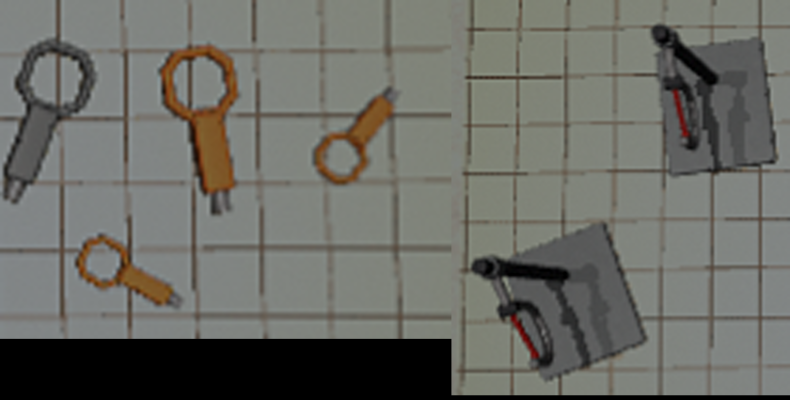

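The crop confirms both: the key at (343,200) is clearly the largest orange one, and the stand at (168,160) is the rightmost. Next I'll take closer wrist views.

```bash
python3 - <<'E'
from h import *
o=get_obs(); print(o['tcp_pos'],o['orientation'],env.nose_length)
d=load('wrist0'); print(d['tool_from_camera'].round(3))
C=cloud(load('top0'))
# stand A region
P=C[125:190,140:192]; im=load('top0')['image'][125:190,140:192]
hsv=cv2.cvtColor(im,cv2.COLOR_BGR2HSV); red=((hsv[...,0]<8)|(hsv[...,0]>172))&(hsv[...,1]>120)&(hsv[...,2]>60)
print(red.sum(),P[red].min(0),P[red].max(0),P[red].mean(0))
hi=P[...,2]>.12; print(P[hi].min(0),P[hi].max(0))
for yaw in (0,180,90,-90):
    for p in ([.43,-.30,.25],[.45,.17,.36]):
        q=planner.ik(p,[180,0,yaw]); print(yaw,p,None if q is None else np.round(q,0))
E
```

```text
[ 0.27660284 -0.5600513   0.23865012] [-1.79930527e+02  4.59527739e-03  2.62869943e+01] 0.008
[[-0.    -0.953 -0.303  0.078]
 [ 1.    -0.     0.    -0.001]
 [-0.    -0.303  0.953 -0.134]
 [ 0.     0.     0.     1.   ]]
31 [0.56265099 0.18807937 0.00826704] [0.63468546 0.24261941 0.20575275] [0.58615543 0.19798009 0.1766941 ]
[ 0.40153605 -0.06523552  0.12088699] [0.65450008 0.20934901 1.3875353 ]
0 [0.43, -0.3, 0.25] [ 32.  13.  -3. 104.   1.  62. -61.]
0 [0.45, 0.17, 0.36] [  23.   10.  -56.   98.    9.   77. -125.]
180 [0.43, -0.3, 0.25] [ 59.  17. -36. 103.  11.  64. 109.]
180 [0.45, 0.17, 0.36] [ 27.  12. -62.  97.  11.  77.  54.]
90 [0.43, -0.3, 0.25] [ 46.  15. -20. 104.   6.  63.  24.]
90 [0.45, 0.17, 0.36] [ 23.  10. -56.  98.   9.  77. -35.]
-90 [0.43, -0.3, 0.25] [  20.   13.   11.  105.   -3.   62. -147.]
-90 [0.45, 0.17, 0.36] [ 33.  15. -71.  97.  14.  78. 140.]
```

```bash
python3 - <<'E'
from h import *
env.goto([.48,-.30,.26],[180,0,4]); snap('wrist','wk1')
print(get_obs()['time'],get_obs()['wrist_force'])
E
```

```text
1.45 [-0.48472825 -0.69695597  0.09269224]
```

View pics/wk1.png

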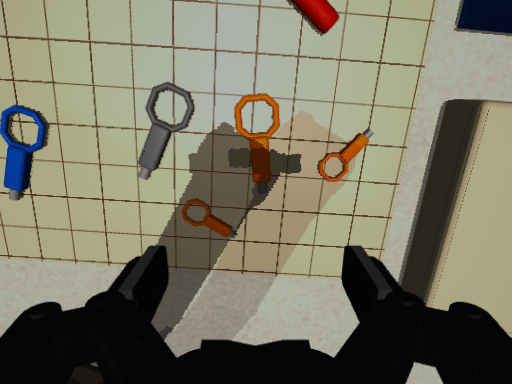

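The wrist view shows the orange key's eye at (257,116), its handle at (261,160) and its barrel end at (263,190). I'll triangulate against the top view.

```bash
cat > key.py <<'E'
from h import *
def fit(tag,box):
    d=load(tag);im=d['image'];C=cloud(d)
    hsv=cv2.cvtColor(im,cv2.COLOR_BGR2HSV)
    m=cv2.inRange(hsv,(3,120,40),(24,255,255)); k=np.zeros_like(m); k[box[1]:box[3],box[0]:box[2]]=1; m=m*k
    n,l,s,ce=cv2.connectedComponentsWithStats(m); i=1+np.argmax(s[1:,4]); l=l==i
    # hole centre (outer & inner contour)
    cs,h=cv2.findContours(l.astype(np.uint8),cv2.RETR_CCOMP,cv2.CHAIN_APPROX_NONE)
    holes=[c for c,hh in zip(cs,h[0]) if hh[3]>=0]; c=max(holes,key=cv2.contourArea); M=cv2.moments(c); eye=(M['m10']/M['m00'],M['m01']/M['m00'])
    P=C[l]; P=P[(P[:,2]>-.01)&(P[:,2]<.04)]
    return d,eye,P,l
def ontoplane(d,uv,z):
    c,r=ray(d,*uv); return c+r*(z-c[2])/r[2]
E
python3 - <<'E'
from key import *
for tag,box in (('wk1',(225,85,290,200)),('top0',(325,175,360,230))):
    d,eye,P,l=fit(tag,box)
    print(tag,eye,'eye@z9',ontoplane(d,eye,.009).round(4),'zpct',np.percentile(P[:,2],[5,25,50,75,95]).round(4))
    # silhouette far pts
    v,u=np.nonzero(l); print(u.min(),u.max(),v.min(),v.max())
    # handle: pts z>14mm
    H=P[P[:,2]>.013]; e=ontoplane(d,eye,.009)[:2]
    q=P[:,:2]; r=np.linalg.norm(q-e,axis=1); Hh=q[(r>.034)]; c=Hh.mean(0); print('handle c',c.round(4),'dist',np.linalg.norm(c-e).round(4),'yaw',np.degrees(np.arctan2(*(e-c)[::-1])).round(2),'rmax',r.max().round(4))
    ax=(e-c)/np.linalg.norm(e-c); t=(Hh-e)@ax; print(np.percentile(t,[1,99]).round(4), 'mid from eye', (e-.0535*ax).round(4))
a=fit('wk1',(225,85,290,200));b=fit('top0',(325,175,360,230))
print('tri eye',tri([(a[0],*a[1]),(b[0],*b[1])]).round(4))
E
```

```text
wk1 (256.723133933298, 116.56379036527264) eye@z9 [ 0.5315 -0.2991  0.009 ] zpct [0.0086 0.0111 0.0133 0.0166 0.0177]
235 282 94 182
handle c [ 0.475  -0.3078] dist 0.0572 yaw 8.75 rmax 0.0884
[-0.0826 -0.0301] mid from eye [ 0.4786 -0.3072]
top0 (342.6580086580086, 191.76190476190476) eye@z9 [ 0.5284 -0.302   0.009 ] zpct [0.0092 0.014  0.0163 0.0191 0.0223]
333 352 182 220
handle c [ 0.471  -0.3093] dist 0.0579 yaw 7.22 rmax 0.0826
[-0.0818 -0.0344] mid from eye [ 0.4753 -0.3087]
tri eye [ 0.5299 -0.3006  0.0085]
```

```bash
python3 - <<'E'
from h import *
env.goto([.52,.13,.36],[180,0,0]); snap('wrist','wh1')
env.goto([.52,.25,.36],[180,0,0]); snap('wrist','wh2')
print(get_obs()['time'])
a=np.hstack([load('wh1')['image'],load('wh2')['image']]); cv2.imwrite('pics/wh12.png',cv2.resize(a,(800,300)))
E
```

```text
3.725
```

View pics/wh12.png

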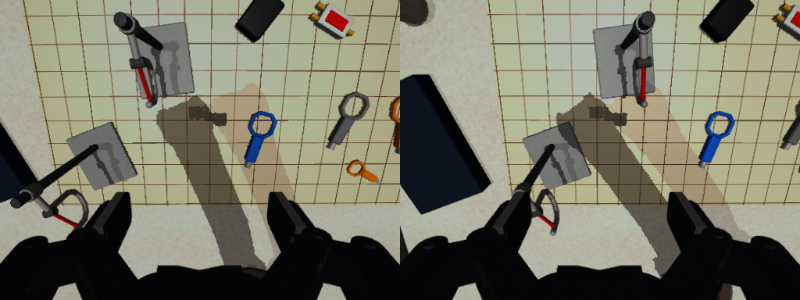

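```bash
python3 - <<'E'
from h import *
a=load('wh1')['image'][0:150,130:260]; b=load('wh2')['image'][0:150,235:365]
r=lambda x:cv2.resize(x,None,fx=3,fy=4,interpolation=cv2.INTER_CUBIC)
f=lambda x:cv2.resize(x,None,fx=3,fy=4-1+1,interpolation=cv2.INTER_CUBIC)
cv2.imwrite('pics/hc.png',np.hstack([r(a),r(b)]))
E
```

```text
(no output)
```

View pics/hc.png

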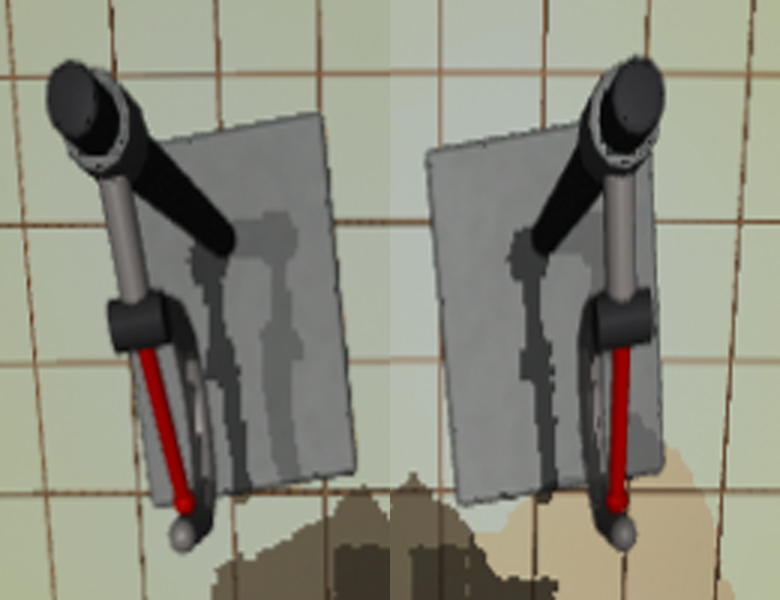

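```bash
python3 - <<'E'
from h import *
from key import ontoplane
a=load('wh1');b=load('wh2')
A=lambda x,y:(130+(x+.5)/3-.5,(y+.5)/4-.5)
B=lambda x,y:(235+(x-390+.5)/3-.5,(y+.5)/4-.5)
pt={}
for n,p,q in (('tip',(182,533),(622,533)),('gate_end',(186,500),(618,498)),('post',(72,92),(638,88)),('arm_near_collar',(134,292),(621,292))):
    P=tri([(a,*A(*p)),(b,*B(*q))]); pt[n]=P
    e=[np.linalg.norm(proj(d,P)[0]-uv).round(2) for d,uv in ((a,A(*p)),(b,B(*q)))]
    print(n,P.round(4),e, 'top px',proj(load('top0'),P).round(1),'side px',proj(load('side0'),P).round(1))
d=pt['post']-pt['tip']; print('yaw tip->post',np.degrees(np.arctan2(d[1],d[0])).round(2),np.hypot(*d[:2]).round(4))
d=pt['arm_near_collar']-pt['tip']; print('yaw tip->arm',np.degrees(np.arctan2(d[1],d[0])).round(2))
d=pt['post']-pt['arm_near_collar']; print('yaw arm->post',np.degrees(np.arctan2(d[1],d[0])).round(2))
for dd,f,ps in ((a,A,((355,470),(320,115))),(b,B,((460,503),(428,155)))):
    p=[ontoplane(dd,f(*x),.01) for x in ps]; v=p[1]-p[0]; print('foot',p[0].round(4),p[1].round(4),np.degrees(np.arctan2(v[1],v[0])).round(2),np.linalg.norm(v).round(4))
for dd,f,ps in ((a,A,((355,470),(155,505))),(b,B,((460,503),(660,470)))):
    p=[ontoplane(dd,f(*x),.01) for x in ps]; v=p[1]-p[0]; print('front edge',p[0].round(4),p[1].round(4),np.degrees(np.arctan2(v[1],v[0])).round(2),np.linalg.norm(v).round(4))
cv2.imwrite('pics/sc.png',cv2.resize(load('side0')['image'][205:305,175:255],None,fx=6,fy=6,interpolation=cv2.INTER_CUBIC))
E
```

```text
tip [0.5619 0.194  0.1881] [np.float64(0.2), np.float64(0.2)] top px [[156.2 173.7]] side px [[232.2 238.1]]
gate_end [0.5694 0.194  0.1787] [np.float64(0.05), np.float64(0.05)] top px [[157.  171.2]] side px [[229.6 240.2]]
post [0.6503 0.2047 0.2424] [np.float64(0.06), np.float64(0.06)] top px [[147.3 134.4]] side px [[196.6 227.6]]
arm_near_collar [0.6172 0.2008 0.2071] [np.float64(0.29), np.float64(0.29)] top px [[152.  150.6]] side px [[210.8 235.2]]
yaw tip->post 6.95 0.089
yaw tip->arm 7.02
yaw arm->post 6.82
foot [0.565  0.1399 0.01  ] [0.6901 0.1557 0.01  ] 7.17 0.1261
foot [0.552 0.246 0.01 ] [0.6765 0.2619 0.01  ] 7.29 0.1255
front edge [0.565  0.1399 0.01  ] [0.5519 0.245  0.01  ] 97.1 0.1059
front edge [0.552 0.246 0.01 ] [0.5648 0.142  0.01  ] -82.97 0.1048
```

View pics/sc.png

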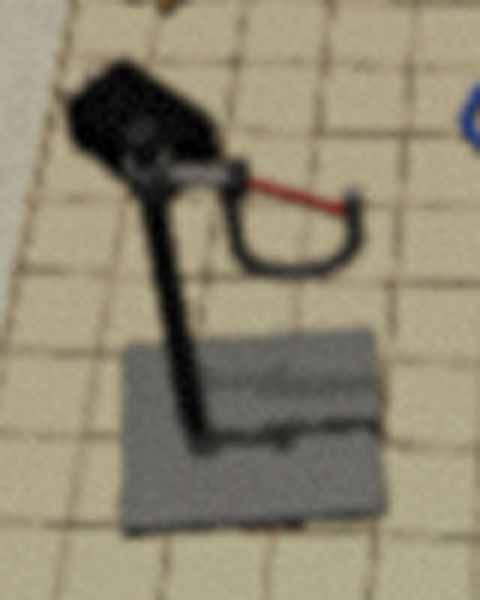

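```bash
python3 - <<'E'
from h import *
claw.grip(.06)
R=[180,0,8]
env.goto([.476,-.308,.12],R)
env.line_to([.476,-.308,.013],rate=.1)
o=get_obs();print(o['time'],o['tcp_pos'],o['wrist_force'])
claw.grip(.015)
o=get_obs();print(o['time'],o['tcp_pos'],o['wrist_force'],o['gripper_width'])
env.line_to([.476,-.308,.15],rate=.12)
o=get_obs();print(o['time'],o['wrist_force'],o['gripper_width'],o['orientation'],o['joints'])
snap('wrist','wg1')
E
```

```text
7.5 [ 0.4764243  -0.30826795  0.01361481] [0.12062953 0.56667954 0.36052357]
7.925 [ 0.47637029 -0.30824346  0.01373623] [-1.10092906  0.71334383  4.77531071] 0.02262497495873782
9.2167 [ 0.10866056 -0.29712056 -0.62067943] 0.022244531312566474 [-1.79949924e+02  6.60135647e-02  8.00154176e+00] [ 30.85643797  23.43351178  -3.68150837 105.08931457   1.86361613
  51.61793295 -55.68013799]
```

View pics/wg1.png

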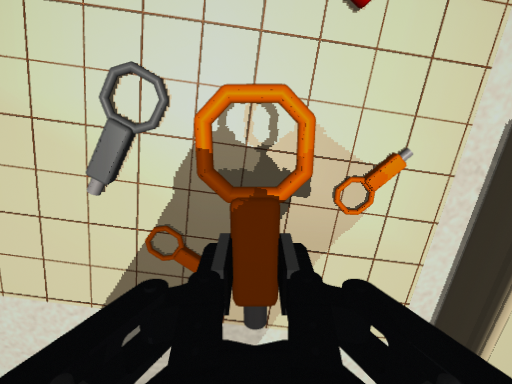

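The key is held: the eye is centred near (254,143) and the handle sits between the pads. I'll measure the eye in the tool frame.

```bash
cat > held.py <<'E'
from h import *
from scipy.optimize import least_squares
def held(tag,box=(150,60,360,330)):
    d=load(tag);im=d['image'];h,w=d['z_map'].shape
    hsv=cv2.cvtColor(im,cv2.COLOR_BGR2HSV)
    m=cv2.inRange(hsv,(3,120,40),(24,255,255)); k=np.zeros_like(m); k[box[1]:box[3],box[0]:box[2]]=1
    z=d['z_map']; m=m*k*((z<.24)&(z>.05)).astype(np.uint8)
    n,l,s,ce=cv2.connectedComponentsWithStats(m); l=l==1+np.argmax(s[1:,4])
    d2=dict(d); d2['extrinsics']=d['tool_from_camera']; P=cloud(d2)   # tool coords
    cs,hh=cv2.findContours(l.astype(np.uint8),cv2.RETR_CCOMP,cv2.CHAIN_APPROX_NONE)
    holes=[c for c,q in zip(cs,hh[0]) if q[3]>=0]; c=max(holes,key=cv2.contourArea); M=cv2.moments(c); eye=(M['m10']/M['m00'],M['m01']/M['m00'])
    return d,d2,P,l,eye,c
if __name__=='__main__':
    import sys
    d,d2,P,l,eye,c=held(sys.argv[1])
    v,u=np.nonzero(l); Q=P[l]
    x,y,w,h=cv2.boundingRect(c); print('eye px',np.round(eye,1),'hole box',x,y,w,h)
    ring=Q[v<195]; print('ring tool: x',np.percentile(ring[:,0],[0.5,99.5]).round(4),'y',np.percentile(ring[:,1],[.5,99.5]).round(4),'z',np.percentile(ring[:,2],[2,50,98]).round(4))
    A=np.c_[ring[:,0],ring[:,1],np.ones(len(ring))]; co,*_=np.linalg.lstsq(A,ring[:,2],rcond=None); print('ring plane slopes deg',np.degrees(np.arctan(co[:2])).round(2))
    H=Q[(v>205)&(v<230)]; print('handle top x,z,y',H.mean(0).round(4))
    far=Q[(v<y)&(np.abs(u-eye[0])<8)]; print('far bar',far.mean(0).round(4),far[:,2].min().round(4))
    Hh=Q[(v>200)&(v<300)&(abs(u-eye[0])<18)]; A=np.c_[Hh[:,0],np.ones(len(Hh))]; print('handle slope',np.degrees(np.arctan(np.linalg.lstsq(A,Hh[:,2],rcond=None)[0])).round(2)[0], Hh[:,0].min(),Hh[:,0].max(),Hh[:,2].mean())
E
python3 held.py wg1
```

```text
eye px [254.3 144.1] hole box 211 102 88 86
ring tool: x [0.0332 0.0826] y [-0.0283  0.0256] z [0.0009 0.0026 0.0054]
ring plane slopes deg [-0.27 -0.01]
handle top x,z,y [ 0.0234 -0.0013 -0.0028]
far bar [ 0.0791 -0.0013  0.0027] 0.0004
handle slope 0.39 -0.0223893331604378 0.031478140496654955 -0.003068524996966152
```

```bash
cat > tgt.py <<'E'
from h import *
tip=np.array([.5619,.194,.1945]); c,s=np.cos(np.radians(7)),np.sin(np.radians(7))
ax=np.array([c,s,0]); ay=np.array([-s,c,0]); ez=np.array([0,0,1.])
RPY=[180,0,7]
def tcp(barx,barz,dy=-.001,bx=.0785,bz=.0055):   # bar centre in the hook frame
    return tip+ax*(barx-bx)+ay*dy+ez*(barz+bz)
E
python3 - <<'E'
from tgt import *
p=tcp(.019,.05); print(p, planner.ik(p,RPY))
env.line_to([.476,-.308,.24],rate=.2)
env.goto(p,RPY)
env.line_to(tcp(.019,.022),rate=.1)
o=get_obs();print(o['time'],o['tcp_pos'],o['orientation'],o['wrist_force'],o['gripper_width'])
snap('wrist','wa1');snap('side','sa1');
cv2.imwrite('pics/sa1c.png',cv2.resize(load('sa1')['image'][190:300,170:280],None,fx=5,fy=5,interpolation=cv2.INTER_CUBIC))
E
```

```text
[0.50296537 0.18575623 0.25      ] [ -10.93781244   15.50387393  -17.68258938  102.11705595    5.22014346
   63.17467483 -113.37595677]
12.1 [0.50303003 0.18525951 0.22178956] [1.79990535e+02 4.56376426e-02 6.95647120e+00] [-0.02298858 -0.2162882  -0.4365816 ] 0.022611760057083898
```

View pics/wa1.png

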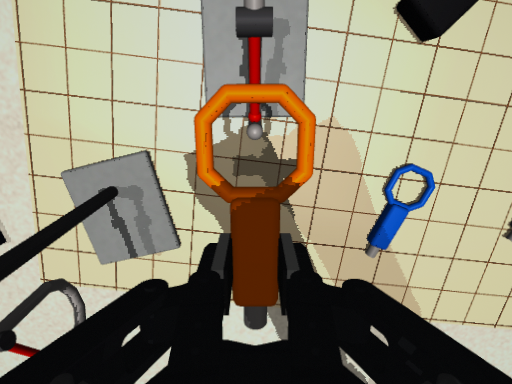

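View pics/sa1c.png

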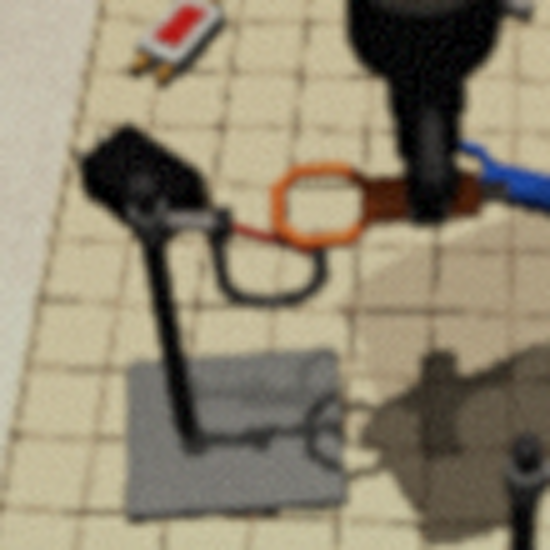

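The wrist view shows the tip at (254,130), centred laterally in the eye. Next I check its x relative to the tool, then push down in steps.

```bash
python3 held.py wa1; python3 - <<'E'
from tgt import *
from key import ontoplane
d=load('wa1'); P=ontoplane(d,(254.5,130.5),.190); v=P-d['tcp']; print('tip seen',P.round(4),'rel hook axes',(v@ax).round(4),(v@ay).round(4))
v=.18
for z in (.0,-.02,-.035,-.045,-.0485):
    env.line_to(tcp(.019,z),rate=.06)
    o=get_obs();print(z,o['time'],np.round(o['tcp_pos'],4),np.round(o['wrist_force'],2),o['gripper_width'])
snap('wrist','wp1');snap('side','sp1')
cv2.imwrite('pics/sp1c.png',cv2.resize(load('sp1')['image'][190:300,170:280],None,fx=5,fy=5,interpolation=cv2.INTER_CUBIC))
E
python3 held.py wp1
```

```text
eye px [254.4 144.1] hole box 211 102 88 86
ring tool: x [0.0332 0.0826] y [-0.0281  0.0256] z [0.0009 0.0026 0.0055]
ring plane slopes deg [0.2  0.02]
handle top x,z,y [ 0.0233 -0.0013 -0.0028]
far bar [ 0.0792 -0.0013  0.0037] 0.0005
handle slope 0.36 -0.022501391373735857 0.03136079589512535 -0.0030780779679121244
tip seen [0.5621 0.1938 0.19  ] rel hook axes 0.0597 0.0013
0.0 12.7167 [0.5026 0.1857 0.1996] [-0.45  0.51 -0.26] 0.02224245781916306
-0.02 13.2 [0.5025 0.1856 0.1795] [ 0.07 -0.34  0.15] 0.02202130368244186
-0.035 13.6 [0.5028 0.1857 0.1645] [0.47 0.57 0.17] 0.02238442183594003
-0.045 13.9167 [0.5027 0.1856 0.1545] [-0.1   0.23 -1.18] 0.022386861233370487
-0.0485 14.1667 [0.5029 0.1857 0.1513] [-0.28  1.36 -1.17] 0.022701418682612842
eye px [252. 302.] hole box 251 301 3 3
ring tool: x [0.0333 0.0826] y [-0.0281  0.0257] z [0.0009 0.0026 0.0053]
ring plane slopes deg [-1.35  0.05]
handle top x,z,y [ 0.0233 -0.0013 -0.0027]
far bar [ 0.0114 -0.0026 -0.0027] -0.0394
handle slope 0.35 -0.022503785563377537 0.031375953334446614 -0.0030321424259010174
```

View pics/wp1.png

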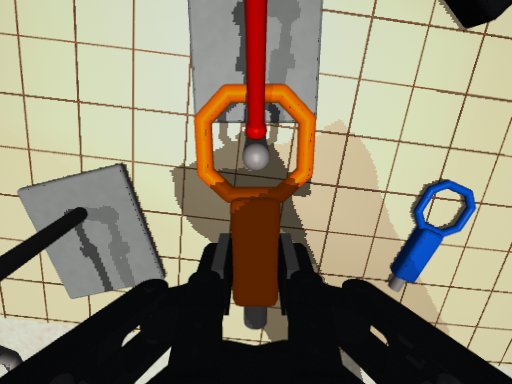

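View pics/sp1c.png

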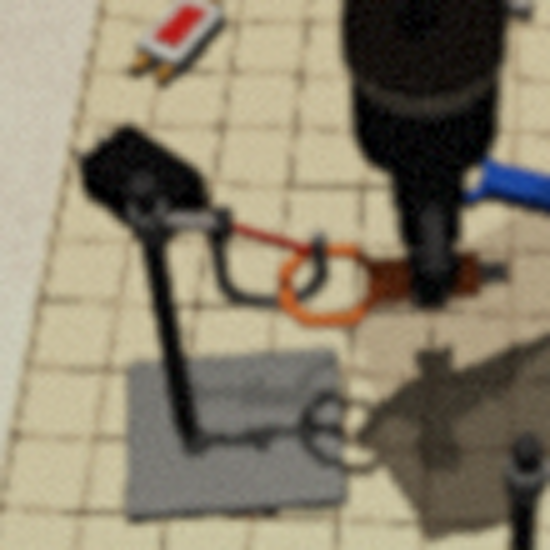

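The wrist view shows the red gate closed onto the tip at (256,145), with the orange far bar beneath it at (255,93). The side view agrees. Now I'll tilt the key down about the bar so it swings little on release.

```bash
cat >> tgt.py <<'E'
def tilt(th,barx,barz,dy=-.001,back=0):
    t=np.radians(th); X=ax*np.cos(t)+ez*np.sin(t); Z=ax*np.sin(t)-ez*np.cos(t)
    return tip+ax*barx+ay*dy+ez*barz-X*.0785-Z*(.0055+back), [180,-th,7]
E
python3 - <<'E'
from tgt import *
for th in (20,40,50,60,70,80):
    for bk in (0,.1):
        q=planner.ik(*tilt(th,.02,-.049,back=bk)); print(th,bk,tilt(th,.02,-.049,back=bk)[0].round(3),None if q is None else np.round(q,0))
E
```

```text
20 0 [0.507 0.186 0.124] [ -19.   16.  -13.  125.   30.   23. -140.]
20 0.1 [0.473 0.182 0.218] [ -11.    5.  -22.  123.   18.   36. -129.]
40 0 [0.519 0.188 0.099] [-75.  27.  48. 142. 185.  18.  55.]
40 0.1 [0.455 0.18  0.176] [-75.   2.  34. 145.  94.  20. 147.]
50 0 [0.528 0.189 0.089] [-39.  27.  -1. 145. 143.  44.  96.]
50 0.1 [0.452 0.179 0.153] None
60 0 [0.538 0.19  0.08 ] None
60 0.1 [0.452 0.18  0.13 ] None
70 0 [0.55  0.192 0.074] None
70 0.1 [0.457 0.18  0.108] None
80 0 [0.563 0.193 0.069] [-54.  64.  11. 145. 141.  96.  64.]
80 0.1 [0.465 0.181 0.087] None
```

```bash
python3 - <<'E'
from tgt import *
for th in (7,14,20):
    p,r=tilt(th,.020,-.0490); env.line_to(p,r,rate=.05)
    o=get_obs();print(th,o['time'],np.round(o['tcp_pos'],4),np.round(o['wrist_force'],2))
snap('side','st1')
claw.grip(.06)
o=get_obs();print(o['time'],np.round(o['wrist_force'],2),o['gripper_width'])
p,r=tilt(20,.020,-.049,back=.12); env.line_to(p,r,rate=.15)
p=p-ax*.08; 
try: env.line_to(p,r,rate=.15)
except env.MotionError as e: print(e)
o=get_obs();print(o['time'],np.round(o['tcp_pos'],4),np.round(o['wrist_force'],2))
env.pause(3)
for n in ('side','top','wrist'): snap(n,n[0]+'f1')
f=lambda n,b:cv2.resize(load(n)['image'][b[1]:b[3],b[0]:b[2]],(400,400),interpolation=cv2.INTER_CUBIC)
cv2.imwrite('pics/f1.png',np.hstack([f('sf1',(170,200,280,310)),f('st1',(170,200,280,310))]))
E
```

```text
7 14.6167 [0.5034 0.1858 0.1418] [-0.22  1.81 -1.32]
14 14.9583 [0.5051 0.1861 0.1322] [ 0.1  -0.4  -0.47]
20 15.275 [0.5072 0.1864 0.1242] [ 0.45  0.63 -0.73]
15.775 [ 0.55  0.18 -0.95] 0.06004306097757049
17.4083 [0.3873 0.1717 0.2368] [-0.25  0.42  0.14]
```

View pics/f1.png

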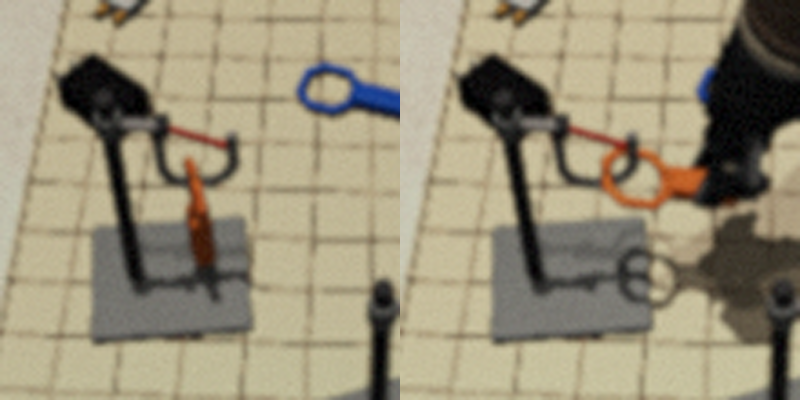

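View pics/wf1.png

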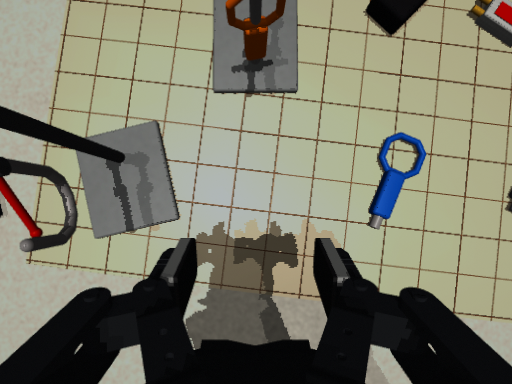

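View pics/tf1.png

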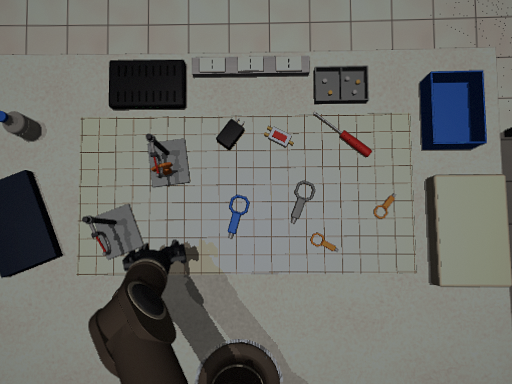

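The key hangs vertically by its eye, side crop (195,160)-(205,265). The gate reaches the tip and the bystander keys look unmoved. Before handing in I'll check settling and heights, then hand in.

```bash
python3 - <<'E'
from tgt import *
env.pause(2); d=snap('side','sf2'); snap('top','tf2'); o=get_obs(); print(o['time'],np.round(o['wrist_force'],2),np.abs(o['qd']).max())
for t in ('sf1','sf2'):
    d=load(t);C=cloud(d);hsv=cv2.cvtColor(d['image'],cv2.COLOR_BGR2HSV)
    m=cv2.inRange(hsv,(3,120,40),(24,255,255)).astype(bool); k=np.zeros_like(m);k[235:285,210:240]=1;P=C[m&k]
    v=P-tip; print(t,len(P),P.mean(0).round(4),'z range',np.percentile(P[:,2],[3,97]).round(4),'hook x/y',(v@ax).mean().round(4),(v@ay).mean().round(4))
a=load('top0')['image'].astype(int);b=load('tf2')['image'].astype(int); print('blue/grey diff',np.abs(a-b)[190:242,222:252].mean(),np.abs(a-b)[178:226,288:318].mean())
order.close_job()
E
```

```text
22.6583 [0.4  0.04 0.15] 0.1054033821177836
sf1 163 [0.5861 0.208  0.1253] z range [0.0492 0.2027] hook x/y 0.0257 0.0109
sf2 160 [0.5859 0.2085 0.1257] z range [0.0486 0.2021] hook x/y 0.0256 0.0115
blue/grey diff 7.871581196581197 7.733101851851852
the job is handed in; nothing more can be done
```

The orange key is hanging by its eye in the right-hand snap hook with the gate shut, and I've handed the job in at about 22.7 s of the 45 s allowed. No verdict was reported.

**What I did:** I picked the largest orange key, gripped it by the handle and lined its eye up over the tip, using two-view positions from the wrist camera. I pushed the far bar down to 48.5 mm below the tip, with no more than about 1.4 N on the wrist. I then tilted the key 20° down, let go and backed away.

**Last checks:**
- **Hanging:** Two side views about 2 s apart agree to within 0.5 mm. The key is vertical and its orange part ends about 49 mm above the bench. That is the lower end of the handle, so the handle's centre is higher.
- **Gate:** It looked shut on the tip in the side view. I did not read its joint value during the push, so the inward push past 0.25 rad is inferred from the bar ending up inside.
- **Robot:** It was clear of everything, with wrist force near 0.
- **Blue and grey keys:** They appear at the same pixels in the top view. The small image difference there (mean about 8 grey levels) I put down to noise and light, but I did not measure their positions separately.

One small disagreement: the two first measurements of the lying key differed by about 3 mm in position and 1.5° in direction. The re-measurement after the grasp settled it.

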